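Wedge the rocking gel-casting platform level

TASK

The aluminium gel-casting platform leans and rocks because its near right foot is too short. Push the wooden wedge across the bench, thin end first, under that short foot until the foot stands well on the wedge's flat part and the platform sits level and firm. Only push: do not lift the wedge or the platform, do not shove the platform along the bench, leave the other things where they are, and finish with the robot clear.

Things in the scene. Friction and masses are not known exactly. Their poses are not given: they have to be found in the camera images.
- platform: Gel-casting platform, 1.9 kg, loose: aluminium deck 200 x 220 mm (own x, y), 26 to 40 mm above the origin, with a clear tray and red comb (top 78 mm up). Four round feet at own x +-85, y +-95 mm; that at (-85, -95), near right, is 9 mm short: it leans 4 degrees onto it. Origin: under the deck's centre, at sole level. Own x points away from the robot within 0.42 rad; own z is up when level.
- short_foot (a point): Lowest point of the short steel foot (round end, 12 mm radius), 15 mm inside both edges of the deck's near right corner, diagonally opposite the round white bubble level on the deck. On the bench (height 0) at the start, 9 mm up when level. The platform slides if pushed sideways with about 10 N.
- wedge: Loose brown wooden wedge, 0.18 kg, 120 mm long (own x), 64 mm wide (own y). Origin: centre of its underside. Thin end (1.5 mm) at x = +60 mm, towards the short foot; slopes up to 9 mm at x = +10 (dark line); flat, 9 mm high, from +10 to -40: the foot on it makes the platform level. The block that ends it at the back meets the deck's edge when the foot is 15 mm in front of the block.
- wedge_back (a point): Centre of the wedge's rear face, the place to push: 60 mm behind the wedge's origin and 18 mm up, on an upright back block 36 mm high, 20 mm thick, 64 mm wide. Two spread fingertips pushed against it turn the wedge square to them. Pushing takes 1 to 2 N on the bench, 3 to 6 N while the foot climbs the slope, about 10 N once it is level.
- tip_box: Bystander: pipette tip box, 82 x 117 x 66 mm, loose, in front of the platform's left half. Origin: centre of its underside.
- buffer_bottle: Bystander: amber bottle, 64 mm across, 150 mm tall, loose, right of the platform. Origin: centre of its underside.
- beaker: Bystander: clear beaker, 68 mm across, 85 mm tall, loose, right of the wedge. Origin: centre of its underside.
Mind the look-alikes: they are no part of the job. Several things look just like the wedge: the one meant starts farthest from the robot's base.

How it is judged (in metres and radians):
At the end, for the whole second after the job is handed in: Platform level within 0.8 degrees and shifted under 30 mm; the short foot bears on the wedge's flat part (lowest point at least 6 mm behind the top of the slope, within 26 mm of the wedge's centre line); wedge flat on the bench; all at rest (angle between platform's own z axis and vertical below 0.014 rad and contact force between wedge and platform above 0.8 N and x of short_foot in the frame of wedge between -0.04 and 0.004 m and y of short_foot in the frame of wedge between -0.026 and 0.026 m and height (world z) of wedge below 0.004 m and height (world z) of platform below 0.006 m and angle between wedge's own z axis and vertical below 0.03 rad and distance of platform from where it was at the start of the episode below 0.03 m and linear speed of each of platform, wedge below 0.01 m/s); the robot touches nothing.
It fails at once if the wedge is lifted off the bench or tipped (height (world z) of wedge above 0.015 m or angle between wedge's own z axis and vertical above 0.25 rad).
It fails at once if the platform is lifted or tipped (height (world z) of platform above 0.015 m or angle between platform's own z axis and vertical above 0.13 rad).
It fails at once if the platform is shoved more than 40 mm along the bench (distance of platform from where it was at the start of the episode above 0.04 m).
It fails at once if the tip box, bottle or beaker is moved more than 25 mm or tipped (distance of any of tip_box, buffer_bottle, beaker from where it was at the start of the episode above 0.025 m or angle between any of tip_box, buffer_bottle, beaker's own z axis and vertical above 0.3 rad).
It also fails if it takes over 51 s, if anything falls off the work surface, if the arm or the gripper's body presses on something with over 40 N, if the wrist force passes 120 N, or if a joint passes its speed limit or range.

ROBOT

A 6-joint arm with a two-finger parallel gripper is mounted at the origin on the work surface. World frame = base frame: x ahead of the robot, y to its left, z up, the work surface at z = 0. Lengths are in mm, angles in rad, forces in N, time in s.
With the tool pointing down it reaches from about 300 to 875 mm from the base axis. Payload 4.2 kg.
Tool frame: the origin (TCP) lies on the front face of the gripper's body, between the roots of the fingers; the fingertips stand finger_overhang ahead of it and the grasp point (between the pads) lies 54 mm ahead of it (finger_overhang is the distance from the TCP to the fingertips, in mm); z points along the fingers, y is the line along which they close (so a half turn about z gives the same grasp; the last joint's range is limited). The gripper opens to 85 mm and grips with 20 to 120 N. Pads are 22 mm wide; open, the fingers measure 114 mm over their backs; the gripper's body (76 mm by 85 mm) begins 54 mm behind the grasp point. The pads swing forward as they close: fully open they stand 13 mm farther back than shut.
Start: joints at [1.205, 0.32, 1.565, -0, 1.257, -0.02], TCP at [194.896, 540.971, 303.938] pointing down, gripper open.
Joint ranges: [-3.11, 3.11], [-0.84, 2.01], [0.21, 2.61], [-1.34, 4.49], [0.05, 2.63], [-2.56, 2.56]. Speed limits (rad/s): [2.57, 2.57, 3.14, 3.14, 3.14, 3.14].

INTERFACE

Orientations are given as [roll, pitch, yaw] about the fixed x, y, z axes, in that order (R = Rz(yaw) Ry(pitch) Rx(roll)).
In Python, from workcell import * gives the robot as it stands.
- The arm moves only by the tool step_arm, never from a script. Its arguments are lists of equal length, an entry for each row: "fingers": the finger opening in cm, from 0 to 8.54; "slide": the shift along the tool's x, y, z in cm, a list of three; "twist": the turn, a rotation vector about the tool's x, y, z in rad, a list of three. In form: {"fingers": [fingers, ...], "slide": [[tx, ty, tz], ...], "twist": [[rx, ry, rz], ...]}. A call has 1 to 20 rows; each row shifts and turns the commanded pose from where the row before left it, along the tool's axes as they then stand; what a row does not reach is not made up. A row lasts 1/12 s, in which the tool goes at most 41.7 mm and 7.16 degrees, less where a joint would pass 70% of its speed; a pose out of reach is approached as far as the arm can. A call with a gripper value outside its range is refused whole. The fingers move at their own pace and stop on an object; "squeeze" is the grip in N (left out, the last holds). Time passes only in rows, so rows that do not move let the fingers close. It gives the time, the measured TCP pose, the force, the opening and the grip force at its end, in the units of the state.
- observe(): the state, without advancing time (a new reading comes with each control period).
- get_image(name): name is "side" or "top"; returns a dict with "img" (384x512x3 uint8, red, green, blue), "mtx" (3x3 intrinsics, pixels), "position" and "orientation" of the camera in the world. Camera axes: x right, y down, z forward; pixel columns grow to the right and rows downward; lengths in mm; the calibration is good to about 2 mm. A picture is of the moment at which its call begins. There is no depth.
- job_done(): hands the job in; it is judged then, once.
The state is a dict: "t": time; "qpos": joint angles; "qvel": joint speeds; "joint_torque": joint torques, N m; "position": TCP position; "ee_rot": TCP orientation; "contact_force": force on the tool from outside, world axes, zero at the start; "moment": the same for the moment, N m; "grip_width": finger opening in mm; "grip_force": force on a finger pad.
Only numpy, scipy, OpenCV 4.12 (cv2) and the standard library are available. Lean on these libraries where they do the work, as an engineer would, in place of code of your own. Each camera call takes 0.05 s, during which the arm holds its last target. There are 200 camera calls.

## Working session

There is one attempt and no reset: what is moved stays moved. The work goes in short steps, Python scripts to look and compute and a tool call to move; the robot and the scene stay as the last step left them, time stands still between calls to the robot, and variables do not carry over. Pictures are saved under pics/ and viewed, at most 10 in all, crops included, and the job is handed in when it is done.

Besides the shell and the picture viewer there is one more tool, called after "Emit:" by a JSON object that holds its "fn" and its "kwargs", one argument or row to a line. step_arm: Moves the arm, as the interface text tells. Its arguments: {"type":"object","properties":{"fingers":{"type":"array","items":{"type":"number"}},"slide":{"type":"array","items":{"type":"array","items":{"type":"number"}}},"twist":{"type":"array","items":{"type":"array","items":{"type":"number"}}},"squeeze":{"type":"number"}},"required":["fingers","slide","twist"]}

```bash
mkdir -p pics; python3 - <<'E'
from workcell import *
import cv2
for n in("top","side"):
    d=get_image(n); cv2.imwrite(f"pics/{n}0.png",d["img"][:,:,::-1]); print(n,d["mtx"],d["position"],d["orientation"])
print(observe())
E
ls
```

```text
top [[353.70265424   0.         253.46716004]
 [  0.         353.70265424 191.38117542]
 [  0.           0.           1.        ]] [3.84047368e+02 8.45778200e-01 8.60876359e+02] [-2.94548495 -0.01937646 -1.57927487]
side [[393.75077852   0.         250.75659334]
 [  0.         393.75077852 194.12653687]
 [  0.           0.           1.        ]] [ 377.52936986 -565.54224005  504.67769449] [-2.21024708 -0.02239575 -0.27746421]
{'t': 0.1, 'qpos': array([ 1.20500386e+00,  3.20228051e-01,  1.56553813e+00,  2.34210363e-05,
        1.25740142e+00, -2.00521090e-02]), 'qvel': array([ 0.00167607, -0.0020855 , -0.00283941, -0.00029788, -0.00137923,
       -0.00173686]), 'joint_torque': array([ 8.44431288e-04, -4.16408801e+01, -2.34704661e+01, -1.86577597e-05,
        4.94800115e-03,  5.90647147e-06]), 'position': array([194.77726704, 540.68241703, 303.17353705]), 'ee_rot': array([-3.14001847e+00, -5.38432033e-05,  2.79584501e+00]), 'contact_force': array([-0.40834291, -0.48534299, -0.0715071 ]), 'moment': array([ 0.01977125, -0.00272934,  0.03616921]), 'grip_force': 0.0, 'grip_width': 85.43118811370815}
pics
```

View pics/top0.png

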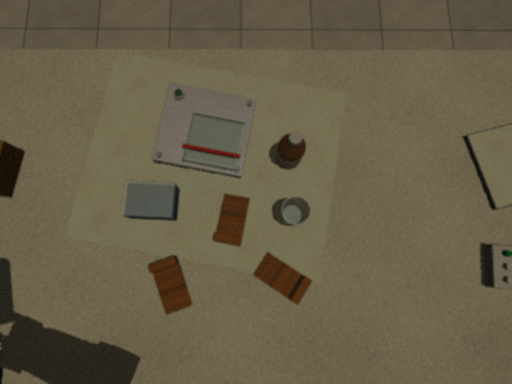

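View pics/side0.png

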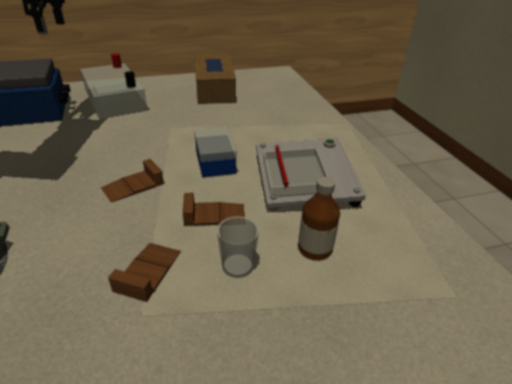

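The top view shows the platform with its near right corner at about (241,176). The wedge meant is the one at about (232,219), with its block at the bottom. The beaker is at (292,210), and two decoy wedges lie nearer the robot. I'll enlarge this area to measure it.

```bash
python3 - <<'E'
import cv2
a=cv2.imread("pics/top0.png")[70:270,110:330]
a=cv2.convertScaleAbs(a,alpha=1.7,beta=15)
cv2.imwrite("pics/c1.png",cv2.resize(a[90:190,30:163],None,fx=6,fy=6,interpolation=cv2.INTER_CUBIC))
b=cv2.imread("pics/side0.png")[130:280,170:370]
b=cv2.convertScaleAbs(b,alpha=1.5,beta=10)
cv2.imwrite("pics/c2.png",cv2.resize(b,None,fx=4,fy=4,interpolation=cv2.INTER_CUBIC))
E
```

```text
(no output)
```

View pics/c1.png

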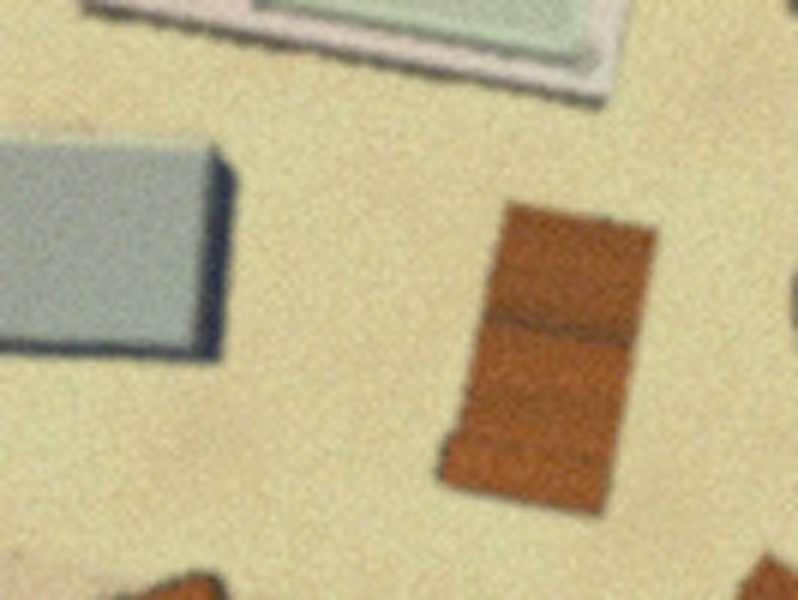

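View pics/c2.png

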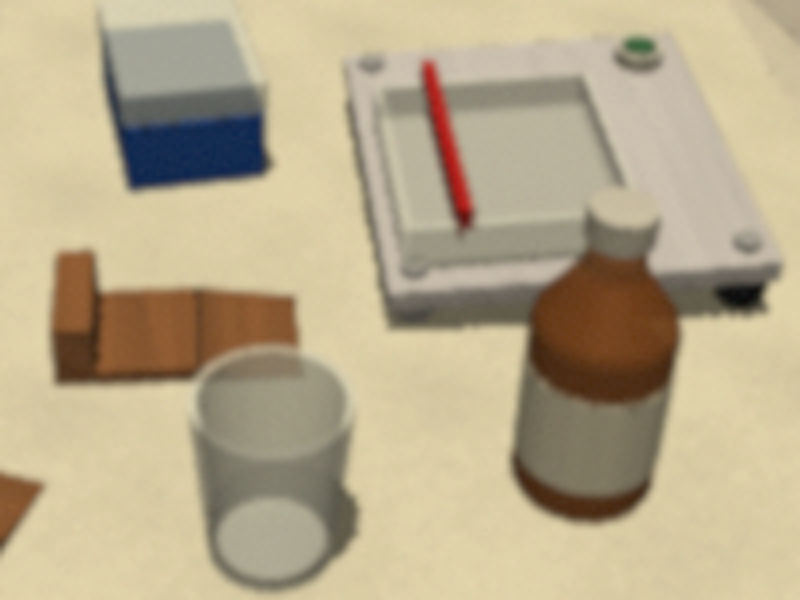

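The crop pixels map to full pixels as 140+u/6 and 160+v/6. The thin end runs (508,203)-(656,228), the crest (488,317)-(632,342) and the top rear edge of the block (440,480)-(602,515). The deck's near right corner is at about (604,98). In the side crop the wedge's block top is at (75,255) and the near deck corner at (388,325).

```bash
cat > h.py <<'E'
from workcell import *
import numpy as np
from scipy.spatial.transform import Rotation as R
def cam(n):
    d=get_image(n); return d["img"],np.array(d["mtx"]),np.array(d["position"]),R.from_euler("xyz",d["orientation"]).as_matrix()
def px(c,u,v,z):
    r=c[3]@np.linalg.inv(c[1])@[u,v,1]; return c[2]+r*(z-c[2][2])/r[2]
def proj(c,p):
    q=c[1]@c[3].T@(np.asarray(p,float)-c[2]); return q[:2]/q[2]
E
python3 - <<'E'
from h import *
c=cam("top")
for n,u,v,z in [("thinL",508,203,1.5),("thinR",656,228,1.5),("crL",488,317,9),("crR",632,342,9),("bkL",440,480,36),("bkR",602,515,36),("NR",604,98,30),("NL",82,4,40)]:
    print(n,px(c,140+u/6-.4,160+v/6-.4,z).round(1))
for n,u,v,z in [("FL",168,82,49),("FR",256,97,40),("boxR1",178,184,66),("boxR2",176,219,66),("beak",292,212,0),("bott",290,150,0),("w2a",152,271,36),("w2b",176,257,36),("w3a",270,253,0),("w3b",310,283,36)]: print(n,px(c,u,v,z).round(1))
s=cam("side")
for n,u,v,z in [("thinL",295,297,1.5),("bkL",92,252,36),("bkR_b",56,380,0),("bkR_t",55,330,36),("NR",388,295,30),("NRlow",388,325,17),("NL",347,62,40)]:
    print(n,px(s,170+u/4-.4,130+v/4-.4,z).round(1))
E
```

```text
thinL [549.8  54.9   1.5]
thinR [539.1  -5.9   1.5]
crL [501.5  62.2   9. ]
crR [491.    4.1   9. ]
bkL [434.7  78.1  36. ]
bkR [420.9  15.8  36. ]
NR [587.2  14.9  30. ]
NL [624.1 222.9  40. ]
FL [822.9 193.5  49. ]
FR [787.5 -24.8  40. ]
boxR1 [559.9 156.9  66. ]
boxR2 [479.4 158.7  66. ]
beak [ 502.8 -111.6    0. ]
bott [ 661.9 -111.2    0. ]
w2a [365.1 214.8  36. ]
w2b [395.8 161.7  36. ]
w3a [403.9 -55.7   0. ]
w3b [ 335.3 -143.    36. ]
thinL [549.6  53.5   1.5]
bkL [449.2  71.2  36. ]
bkR_b [421.2  21.    0. ]
bkR_t [422.7  14.6  36. ]
NR [584.5   8.8  30. ]
NRlow [582.8   1.7  17. ]
NL [625.1 217.3  40. ]
```

```bash
python3 - <<'E'
import workcell
from h import *
print([n for n in dir(workcell) if not n.startswith("__")])
o=observe();print(o["position"],globals().get("finger_overhang"))
A=R.from_euler("xyz",o["ee_rot"]).as_matrix()
print(A.T@(np.array([392,54,o["position"][2]])-o["position"]))
E
```

```text
['PlanningError', 'finger_overhang', 'get_image', 'job_done', 'observe']
[194.81970823 540.7834157  303.38182138] 72.6
[-350.49159618 -391.14399124    0.42472439]
```

Emit:
{"fn": "step_arm", "kwargs": {
  "fingers": [3, 3, 3, 3, 3, 3, 3, 3, 3, 3, 3, 3, 3, 3, 3, 3, 3, 3, 3],
  "slide": [
    [-2.34, -2.61, 0],
    [-2.34, -2.61, 0],
    [-2.34, -2.61, 0],
    [-2.34, -2.61, 0],
    [-2.34, -2.61, 0],
    [-2.34, -2.61, 0],
    [-2.34, -2.61, 0],
    [-2.34, -2.61, 0],
    [-2.34, -2.61, 0],
    [-2.34, -2.61, 0],
    [-2.34, -2.61, 0],
    [-2.34, -2.61, 0],
    [-2.34, -2.61, 0],
    [-2.34, -2.61, 0],
    [-2.34, -2.61, 0],
    [0, 0, 0],
    [0, 0, 0],
    [0, 0, 0],
    [0, 0, 0]
  ],
  "twist": [
    [0, 0, 0],
    [0, 0, 0],
    [0, 0, 0],
    [0, 0, 0],
    [0, 0, 0],
    [0, 0, 0],
    [0, 0, 0],
    [0, 0, 0],
    [0, 0, 0],
    [0, 0, 0],
    [0, 0, 0],
    [0, 0, 0],
    [0, 0, 0],
    [0, 0, 0],
    [0, 0, 0],
    [0, 0, -0.103],
    [0, 0, -0.103],
    [0, 0, 0],
    [0, 0, 0]
  ]
}}

```text
t: 1.78
position: [392.3, 53.6, 303.8]
ee_rot: [3.142, -0.0, 2.999]
contact_force: [0.8, 0.0, 0.2]
grip_width: 29.9
grip_force: 0.0
```

Emit:
{"fn": "step_arm", "kwargs": {
  "fingers": [3, 3, 3, 3, 3, 3, 3, 3, 3, 3, 3, 3],
  "slide": [
    [0, 0, 2.6],
    [0, 0, 2.6],
    [0, 0, 2.6],
    [0, 0, 2.6],
    [0, 0, 2.6],
    [0, 0, 2.6],
    [0, 0, 2.6],
    [0, 0, 1.5],
    [0, 0, 0.8],
    [0, 0, 0.7],
    [0, 0, 0],
    [0, 0, 0]
  ],
  "twist": [
    [0, 0, 0],
    [0, 0, 0],
    [0, 0, 0],
    [0, 0, 0],
    [0, 0, 0],
    [0, 0, 0],
    [0, 0, 0],
    [0, 0, 0],
    [0, 0, 0],
    [0, 0, 0],
    [0, 0, 0],
    [0, 0, 0]
  ]
}}

```text
t: 2.78
position: [392.8, 53.9, 92.3]
ee_rot: [3.141, 0.001, 3.002]
contact_force: [0.6, -0.1, 0.0]
grip_width: 30.4
grip_force: 0.0
```

```bash
python3 - <<'E'
from h import *
import cv2
o=observe();print(o["position"],o["contact_force"])
c=cam("top");s=cam("side")
f=lambda im,k:cv2.resize(cv2.convertScaleAbs(im[:,:,::-1],alpha=1.5,beta=10),None,fx=k,fy=k,interpolation=cv2.INTER_CUBIC)
a=f(c[0][130:290,160:290],3); b=f(s[0][130:290,140:270],3)
cv2.imwrite("pics/d1.png",np.hstack([a,b]))
E
```

```text
[392.84724316  53.94393549  92.28370831] [ 0.63348551 -0.09907611  0.00962627]
```

View pics/d1.png

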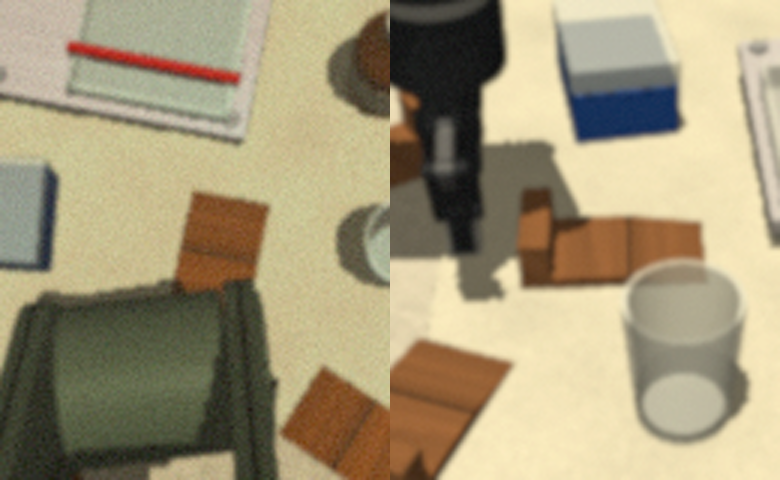

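The picture shows the fingers standing squarely behind the block, which is at about (535,200) in the right half. Nothing is touching. Now I'll push the first stretch.

Emit:
{"fn": "step_arm", "kwargs": {
  "fingers": [3, 3, 3, 3, 3, 3, 3, 3, 3, 3, 3, 3, 3, 3, 3, 3],
  "slide": [
    [0, 0, 0.4],
    [-0.5, 0, 0],
    [-0.5, 0, 0],
    [-0.5, 0, 0],
    [-0.5, 0, 0],
    [-0.5, 0, 0],
    [-0.5, 0, 0],
    [-0.5, 0, 0],
    [-0.5, 0, 0],
    [-0.5, 0, 0],
    [-0.5, 0, 0],
    [-0.5, 0, 0],
    [-0.5, 0, 0],
    [-0.5, 0, 0],
    [-0.5, 0, 0],
    [0, 0, 0]
  ],
  "twist": [
    [0, 0, 0],
    [0, 0, 0],
    [0, 0, 0],
    [0, 0, 0],
    [0, 0, 0],
    [0, 0, 0],
    [0, 0, 0],
    [0, 0, 0],
    [0, 0, 0],
    [0, 0, 0],
    [0, 0, 0],
    [0, 0, 0],
    [0, 0, 0],
    [0, 0, 0],
    [0, 0, 0],
    [0, 0, 0]
  ]
}}

```text
t: 4.22
position: [463.3, 43.9, 88.0]
ee_rot: [3.141, 0.002, 3.002]
contact_force: [0.2, -1.1, 0.4]
grip_width: 30.4
grip_force: 0.0
```

```bash
python3 - <<'E'
from h import *
import cv2
o=observe();print(o["position"],o["contact_force"])
c=cam("top");s=cam("side")
f=lambda im,k:cv2.resize(cv2.convertScaleAbs(im[:,:,::-1],alpha=1.5,beta=10),None,fx=k,fy=k,interpolation=cv2.INTER_CUBIC)
a=f(c[0][150:230,190:270],5); b=f(s[0][150:230,180:260],5)
cv2.imwrite("pics/d2.png",np.hstack([a,b]))
E
```

```text
[463.25944929  43.86933457  88.03849401] [ 0.15611675 -1.11264587  0.44268577]
```

View pics/d2.png

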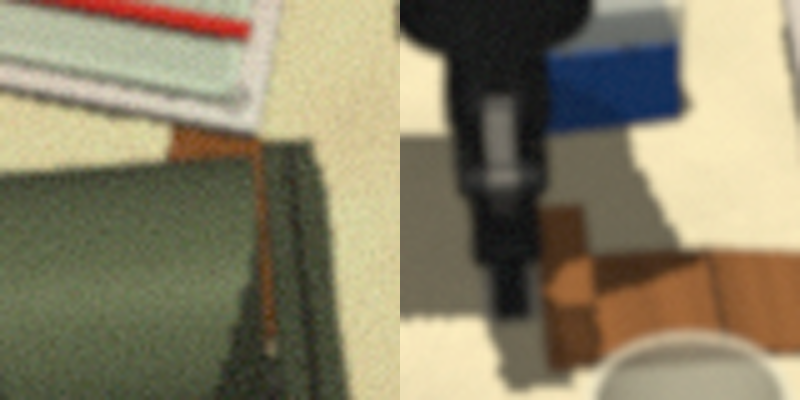

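```bash
python3 - <<'E'
from h import *
c=cam("top");s=cam("side")
for u,v,z in [(258,140,3),(262,200,7),(268,345,36),(172,132,3)]:
    p=px(c,190+u/5-.4,150+v/5-.4,z); d=np.array([.99,-.14]);n=np.array([.14,.99]); e=p[:2]-[605,24]; print(p.round(1),(e@d).round(1),(e@n).round(1))
E
```

```text
[589.5  13.    3. ] -13.8 -13.0
[558.2  11.1   7. ] -44.6 -19.4
[483.    8.1  36. ] -118.6 -32.9
[593.8  55.9   3. ] -15.6 30.0
```

Both wedge edges lie within 2 mm of symmetric about the line to the foot, so I'll keep pushing up the slope.

Emit:
{"fn": "step_arm", "kwargs": {
  "fingers": [3, 3, 3, 3, 3, 3, 3, 3, 3, 3, 3, 3, 3, 3, 3, 3],
  "slide": [
    [-0.35, 0, 0],
    [-0.35, 0, 0],
    [-0.35, 0, 0],
    [-0.35, 0, 0],
    [-0.35, 0, 0],
    [-0.35, 0, 0],
    [-0.35, 0, 0],
    [-0.35, 0, 0],
    [-0.35, 0, 0],
    [-0.35, 0, 0],
    [-0.35, 0, 0],
    [-0.35, 0, 0],
    [-0.35, 0, 0],
    [-0.35, 0, 0],
    [-0.35, 0, 0],
    [-0.35, 0, 0]
  ],
  "twist": [
    [0, 0, 0],
    [0, 0, 0],
    [0, 0, 0],
    [0, 0, 0],
    [0, 0, 0],
    [0, 0, 0],
    [0, 0, 0],
    [0, 0, 0],
    [0, 0, 0],
    [0, 0, 0],
    [0, 0, 0],
    [0, 0, 0],
    [0, 0, 0],
    [0, 0, 0],
    [0, 0, 0],
    [0, 0, 0]
  ]
}}

```text
t: 5.75
position: [514.1, 36.2, 87.3]
ee_rot: [-3.14, -0.009, 3.001]
contact_force: [-7.9, 0.7, 4.4]
grip_width: 30.2
grip_force: 4.1
```

Emit:
{"fn": "step_arm", "kwargs": {
  "fingers": [3, 3, 3, 3, 3, 3, 3, 3, 3],
  "slide": [
    [-0.3, 0, 0],
    [-0.3, 0, 0],
    [-0.3, 0, 0],
    [-0.3, 0, 0],
    [-0.3, 0, 0],
    [-0.3, 0, 0],
    [-0.2, 0, 0],
    [-0.2, 0, 0],
    [0, 0, 0]
  ],
  "twist": [
    [0, 0, 0],
    [0, 0, 0],
    [0, 0, 0],
    [0, 0, 0],
    [0, 0, 0],
    [0, 0, 0],
    [0, 0, 0],
    [0, 0, 0],
    [0, 0, 0]
  ]
}}

```text
t: 6.5
position: [533.0, 33.3, 87.2]
ee_rot: [-3.14, -0.016, 3.001]
contact_force: [-15.9, 1.5, 12.2]
grip_width: 30.3
grip_force: 7.6
```

```bash
python3 - <<'E'
from h import *
import cv2
o=observe();print(o["position"],o["contact_force"])
c=cam("top");s=cam("side")
f=lambda im,k:cv2.resize(cv2.convertScaleAbs(im[:,:,::-1],alpha=1.5,beta=10),None,fx=k,fy=k,interpolation=cv2.INTER_CUBIC)
a=f(c[0][70:200,145:265],3.3); b=f(s[0][120:250,200:320],3.3)
cv2.imwrite("pics/d3.png",np.hstack([a,b]))
E
```

```text
[533.01082532  33.29754434  87.24489294] [-15.87649117   1.45235445  12.15776802]
```

View pics/d3.png

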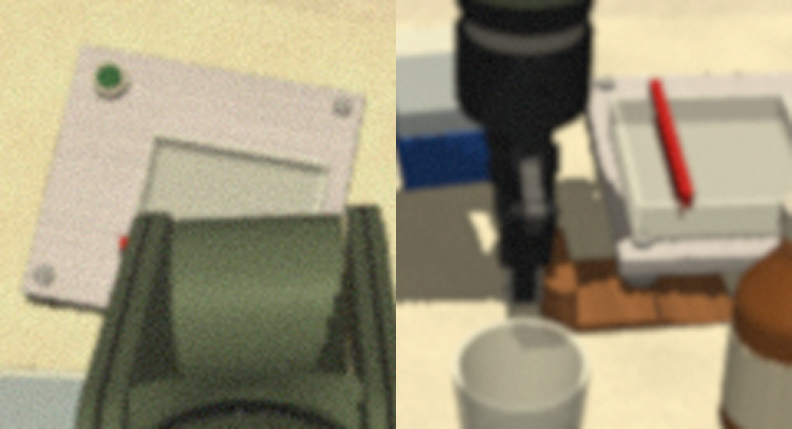

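```bash
python3 - <<'E'
from h import *
import cv2
c=cam("top");o=cv2.cvtColor(cv2.imread("pics/top0.png"),cv2.COLOR_BGR2GRAY);g=cv2.cvtColor(c[0],cv2.COLOR_RGB2GRAY)
for n,u,v,z in [("FRscrew",249,103,40),("NLscrew",158,153,40),("FLbub",178,94,47)]:
    w=13;r=16;t=o[v-w:v+w+1,u-w:u+w+1];m=cv2.matchTemplate(cv2.resize(g[v-w-r:v+w+r+1,u-w-r:u+w+r+1],None,fx=4,fy=4,interpolation=2),cv2.resize(t,None,fx=4,fy=4,interpolation=2),5)
    _,q,_,l=cv2.minMaxLoc(m);du,dv=l[0]/4-r,l[1]/4-r
    print(n,round(q,2),du,dv,(px(c,u+du,v+dv,z)-px(c,u,v,z)).round(1))
E
```

```text
FRscrew 0.87 -0.5 -1.0 [2.7 1.2 0. ]
NLscrew 0.95 -0.25 -0.75 [1.9 0.7 0. ]
FLbub 0.97 -0.25 0.5 [-1.3  0.6  0. ]
```

The platform has hardly shifted (2 mm or less apart from levelling), so I'll push about 12 mm more.

Emit:
{"fn": "step_arm", "kwargs": {
  "fingers": [3, 3, 3, 3, 3, 3, 3],
  "slide": [
    [-0.2, 0, 0],
    [-0.2, 0, 0],
    [-0.2, 0, 0],
    [-0.2, 0, 0],
    [-0.2, 0, 0],
    [-0.2, 0, 0],
    [0, 0, 0]
  ],
  "twist": [
    [0, 0, 0],
    [0, 0, 0],
    [0, 0, 0],
    [0, 0, 0],
    [0, 0, 0],
    [0, 0, 0],
    [0, 0, 0]
  ]
}}

```text
t: 7.23
position: [545.0, 31.6, 87.3]
ee_rot: [-3.14, -0.015, 3.001]
contact_force: [-14.5, 1.7, 10.8]
grip_width: 29.9
grip_force: 7.5
```

```bash
cat > m.py <<'E'
from h import *
import cv2
def shift(c):
    o=cv2.cvtColor(cv2.imread("pics/top0.png"),cv2.COLOR_BGR2GRAY);g=cv2.cvtColor(c[0],cv2.COLOR_RGB2GRAY)
    for n,u,v,z in [("FRscrew",249,103,40),("NLscrew",158,153,40),("FLbub",178,94,47)]:
        w=13;r=16;t=o[v-w:v+w+1,u-w:u+w+1];m=cv2.matchTemplate(cv2.resize(g[v-w-r:v+w+r+1,u-w-r:u+w+r+1],None,fx=4,fy=4,interpolation=2),cv2.resize(t,None,fx=4,fy=4,interpolation=2),5)
        _,q,_,l=cv2.minMaxLoc(m);du,dv=l[0]/4-r,l[1]/4-r
        print(n,round(q,2),du,dv,(px(c,u+du,v+dv,z)-px(c,u,v,z)).round(1))
E
python3 -c "
from m import *
print(observe()['position'],observe()['contact_force']); shift(cam('top'))"
```

```text
[545.00632375  31.61248621  87.26542688] [-14.54759981   1.65459247  10.81218177]
FRscrew 0.86 -0.5 -1.0 [2.7 1.2 0. ]
NLscrew 0.95 0.0 -0.75 [1.9 0.1 0. ]
FLbub 0.97 -0.25 0.5 [-1.3  0.6  0. ]
```

The platform stayed put and the wedge slid on. Next I'll back off, rise clear and look.

Emit:
{"fn": "step_arm", "kwargs": {
  "fingers": [3, 3, 3, 3, 3, 3, 3, 3, 3, 3, 3, 3, 3, 3, 3, 3, 3, 3, 3],
  "slide": [
    [0.3, 0, 0],
    [0.3, 0, 0],
    [0.5, 0, 0],
    [1, 0, 0],
    [1.5, 0, 0],
    [1.5, 0, 0],
    [0, 0, -2],
    [0, 0, -3],
    [0, 0, -3],
    [0, 0, -3],
    [0, 0, -3],
    [0, 0, -3],
    [0, 3, 0],
    [0, 3, 0],
    [0, 3, 0],
    [0, 3, 0],
    [0, 3, 0],
    [0, 3, 0],
    [0, 0, 0]
  ],
  "twist": [
    [0, 0, 0],
    [0, 0, 0],
    [0, 0, 0],
    [0, 0, 0],
    [0, 0, 0],
    [0, 0, 0],
    [0, 0, 0],
    [0, 0, 0],
    [0, 0, 0],
    [0, 0, 0],
    [0, 0, 0],
    [0, 0, 0],
    [0, 0, 0],
    [0, 0, 0],
    [0, 0, 0],
    [0, 0, 0],
    [0, 0, 0],
    [0, 0, 0],
    [0, 0, 0]
  ]
}}

```text
t: 8.87
position: [525.9, 221.3, 257.8]
ee_rot: [3.138, 0.001, 3.006]
contact_force: [0.6, -0.4, -0.2]
grip_width: 29.9
grip_force: 0.0
```

```bash
python3 - <<'E'
from m import *
c=cam("top");s=cam("side");shift(c)
f=lambda im,k:cv2.resize(cv2.convertScaleAbs(im[:,:,::-1],alpha=1.5,beta=10),None,fx=k,fy=k,interpolation=cv2.INTER_CUBIC)
cv2.imwrite("pics/d4.png",np.hstack([f(c[0][150:220,190:260],5.7),f(s[0][160:230,220:290],5.7)]))
E
```

```text
FRscrew 0.87 -0.5 -1.0 [2.7 1.2 0. ]
NLscrew 0.95 -0.25 -0.75 [1.9 0.7 0. ]
FLbub 0.97 -0.25 0.25 [-0.7  0.6  0. ]
```

View pics/d4.png

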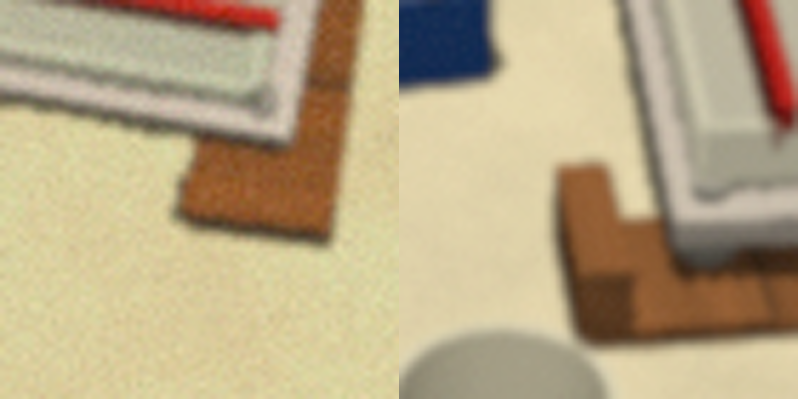

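The picture shows the foot standing on the wedge between the block and the crest. In the left half the deck corner is at (292,143), the block's rear top edge at (180,213)-(328,238) and the crest's right end at (350,88). I'll compute the fit from these.

```bash
python3 - <<'E'
from h import *
c=cam("top");q=lambda u,v,z:px(c,190+u/5.7-.4,150+v/5.7-.4,z)[:2]
L,Rr,cr,nr,le=q(180,213,36),q(328,238,36),q(350,88,9),q(292,141,40),q(195,145,9)
print(L,Rr,np.linalg.norm(L-Rr),cr,nr)
for psi in(-.14,-.165):
    d=np.array([np.cos(psi),np.sin(psi)]);n=np.array([-d[1],d[0]])
    foot=nr+15*np.array([np.cos(-.17),np.sin(-.17)])+15*np.array([np.sin(.17),np.cos(.17)])
    b=(L+Rr)/2
    print("foot",foot,"x via block",(foot-b)@d-60,"x via crest",(foot-cr)@d+10,"y",(foot-b)@n, "y via right edge",(foot-cr)@n-32)
E
```

```text
[558.86930394  60.23265393] [547.94199239  -1.49363459] 62.68604973532486 [620.13613183 -11.5229023 ] [588.64504077  13.3889197 ]
foot [605.96654751  25.63495597] x via block -7.432225435211876 x via crest -9.216072324483196 y 3.636496791529015 y via right edge 2.817037718527793
foot [605.96654751  25.63495597] x via block -7.539554959226329 x via crest -10.080402891064388 y 4.949417918619556 y via right edge 2.3258061930916583
```

The foot is at about x = -8 mm and y = 3 mm in the wedge frame, well inside the limits. The robot is clear, so I'll hand the job in.

```bash
python3 -c "
from workcell import *
print(job_done())"
```

```text
the job is handed in; nothing more can be done
None
```

The wedge is under the short foot, the robot is clear, and the job is handed in: by the camera the foot stands about 18 mm past the top of the slope and 3 mm off the wedge's centre line, and the platform shifted under about 3 mm (no verdict was returned).

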